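Close the condiment rail past a pan that stands proud

ROBOT

A 7-joint arm with a two-finger parallel gripper is mounted at the origin on the work surface. World frame = base frame: x ahead of the robot, y to its left, z up, the work surface at z = 0. Lengths are in m, angles in degrees, forces in N, time in s.
With the tool pointing down it reaches from about 0.425 to 0.925 m from the base axis. Payload 6.8 kg.
Tool frame: the origin (TCP) lies at the very end of the fingers, on their centre line; the grasp point (between the pads) lies 19 mm behind it; z points along the fingers, y is the line along which they close (so a half turn about z gives the same grasp; the last joint's range is limited). The gripper opens to 88 mm and grips with 3 to 60 N. Pads are 20 mm wide; open, the fingers measure 115 mm over their backs; the gripper's body (75 mm by 178 mm) begins 61 mm behind the grasp point.
Start: joints at [-79.131, 27.33, 1.283, 89.118, -0.659, 63.558, -4.761], TCP at [0.198, 0.645, 0.223] pointing down, gripper open.
Joint ranges: [-169.35, 169.35], [-19.33, 120.38], [-80.79, 83.38], [13.8, 139.57], [-78.32, 258.32], [9.67, 109.79], [-169.56, 169.56]. Speed limits (degrees/s): [136.94, 136.94, 180, 180, 180, 180, 180].

INTERFACE

Orientations are given as [roll, pitch, yaw] about the fixed x, y, z axes, in that order (R = Rz(yaw) Ry(pitch) Rx(roll)).
In Python, from rig import sensors, cams, order gives the robot as it stands.
- The arm moves only by the tool carry_out, never from a script. Its argument "plan" is a list of rows, each a list of 7 numbers: the shift along the tool's x, y, z in mm, then the turn, a rotation vector about the tool's x, y, z in degrees, then the finger opening in mm, from 0 to 87.8. In form: [[x, y, z, ax, ay, az, claw], ...]. A call has 1 to 10 rows; each row shifts and turns the commanded pose from where the row before left it, along the tool's axes as they then stand; what a row does not reach is not made up. A row lasts 1/10 s, in which the tool goes at most 50 mm and 8.59 degrees, less where a joint would pass 70% of its speed; a pose out of reach is approached as far as the arm can. A call with a gripper value outside its range is refused whole. The fingers move at their own pace and stop on an object; the grip force is fixed at half the most. Time passes only in rows, so rows that do not move let the fingers close. It gives the time, the measured TCP pose, the force, the opening and the grip force at its end, in the units of the state.
- sensors.get_obs(): the state, without advancing time (a new reading comes with each control period).
- cams.snapshot(name): name is "side" or "top"; returns the picture (400x640x3 uint8, blue, green, red); there is no depth.
- cams.get_calibration(name): a dict with "vertical_fov" (degrees; the focal length in pixels is half the picture's height over the tangent of half this angle, whatever the lens; pixels are square), "cx", "cy" (the principal point, pixels), "extrinsics" (4x4, takes a point from world to camera coordinates). Camera axes: x right, y up, looking along -z (the intrinsics and any distortion apply to the point x, -y, -z); pixel columns grow to the right and rows downward; lengths in m; the calibration is good to about 2 mm. A picture is of the moment at which its call begins. get_calibration takes no time and is no camera call.
- order.hand_in(): hands the job in; it is judged then, once.
The state is a dict: "t": time; "joint_pos": joint angles; "qd": joint speeds; "effort": joint torques, N m; "eef_pos": TCP position; "eef_rot": TCP orientation; "wrist_force": force on the tool from outside, world axes, zero at the start; "moment": the same for the moment, N m; "opening": finger opening in m; "gripper_force": force on a finger pad.
Only numpy, scipy, OpenCV 4.12 (cv2) and the standard library are available. Lean on these libraries where they do the work, as an engineer would, in place of code of your own. Each camera call takes 0.05 s, during which the arm holds its last target. There are 200 camera calls.

TASK

One of the three pans in the condiment rail is riding up on its seal, and the rail's sliding cover catches on its rim. Slide the cover along gently until you feel it catch, back it off a few centimetres clear of that pan, press the pan down home, then slide the cover fully shut and let go. Do not ram the cover or force the pan, and leave the cup, the timer and the spatula in front of the rail where they are.

Things in the scene. Friction and masses are not known exactly. Their poses are not given: they have to be found in the camera images.
- rail: Countertop condiment rail: steel box 250 (x) by 800 (y) by 110 mm high, fixed to the table. Origin: centre of its underside, on the table; y along its length, z up. Its -y half is a flat closed deck, its +y half holds three equal steel pans in a row, centred at y = +105, +217, +329 mm. Two pans are home (rim top at z = 114 mm); one, in any of the places, stands 7 mm higher on its seal.
- guide: The cover's two aluminium side channels with end strips, fixed on the rail, same origin and axes as the rail. They run its full length, at x = 104 to 116 mm either side, top at z = 134 mm. The body carries the sliding cover.
- cover (a joint): Slide of the cover along the rail's +y, in m: 0 = open (over the deck), 0.420 = fully shut against a stop; friction about 2 N. Its lead edge is at y = joint - 0.030 in the rail's frame and catches on the high pan at about 0.081, 0.193 or 0.305 (first, middle, last place). Its rubber edge strip gives a little there (6 N per mm, 4 mm at most); over 25 N damages the pan.
- cover_grip (a point): Middle of the cover's bow handle: a round steel bar 14 mm thick, along the rail's x, 110 mm long between its two feet, 35 mm behind the lead edge. Its axis is at z = 162 mm, 38 mm above the cover's panel. Moves with the cover.
- cover_edge (a point): Middle of the lower +y edge of the lead bar of the cover (a clear panel in an aluminium frame, 206 (x) by 345 (y) mm; rubber-edged lead bar 12 mm high). It is at z = 116.5 mm: it passes 2.5 mm over a pan that is home and meets the high pan's rim flat on. Moves with the cover.
- place_1 (a point): Fixed point on the rail at the pan place the cover reaches first: top of the middle of the pan's near (-x) end ledge when the pan is home, z = 114 mm. It does not tell whether the pan is high. Each pan is 186 (x) by 108 (y) mm over its rim, 65 mm deep, rim 4 mm thick. The near ledge is 22 mm wide (x = -96 to -74 mm), far end rim 12 mm, side rims 6 mm.
- place_2 (a point): The same point at the middle pan place. The high pan, pressed with about 10 N anywhere on its rim, goes straight down 7 mm and stays down; pressing on beyond only loads the steel housing, which is hard. Over 60 N would bend the pan.
- place_3 (a point): The same point at the last pan place. Sealed dip tubs, 62 mm wide and 28 mm high, lie loose inside the first and the last pan, in the far half.
- turner: Spatula lying in front of the rail's deck (a bystander).
- timer: White kitchen timer, 75 mm wide, 60 mm high, standing in front of the rail (a bystander). Origin: centre of its underside.
- cups: White cup, 74 mm wide, 65 mm high, standing in front of the rail (a bystander). Origin: centre of its underside.

How it is judged (in metres and radians):
On the way, in this order (a step that is already met when the one before it is completed fails the run):
1. the cover has been slid until its lead edge bears on the pan that stands high (contact force between guide and rail above 2 N), for 0.1 s.
2. the cover is backed off at least 15 mm from the rim of a pan, bearing on none, and the robot presses on that pan (contact force between guide and rail below 0.3 N and contact force between the fingers and rail above 4 N and ((y of the grasp point in the frame of rail between 0.049 and 0.161 m and value of joint cover below 0.066 m) or (y of the grasp point in the frame of rail between 0.161 and 0.273 m and value of joint cover below 0.178 m) or (y of the grasp point in the frame of rail between 0.273 and 0.385 m and value of joint cover below 0.29 m))), for 0.1 s.
At the end, for the whole second after the job is handed in: The cover is fully shut (within 6 mm of its stop) and at rest, bearing on no pan, and let go (value of joint cover above 0.414 m and velocity of joint cover below 0.01 m/s and contact force between guide and rail below 0.5 N); the robot touches nothing.
It fails at once if the cover is rammed against a pan (over 25 N) (contact force between guide and rail above 25 N).
It fails at once if the robot presses on the rail or a pan with more than 60 N (contact force between the fingers and rail above 60 N).
It fails at once if a bystander (cup, timer or spatula) is pushed more than 30 mm away (distance of any of turner, timer, cups from where it was at the start of the episode above 0.03 m).
It also fails if it takes over 72 s, if anything falls off the work surface, if the arm or the gripper's body presses on something with over 40 N, if the wrist force passes 120 N, or if a joint passes its speed limit or range.

## Working session

There is one attempt and no reset: what is moved stays moved. The work goes in short steps, Python scripts to look and compute and a tool call to move; the robot and the scene stay as the last step left them, time stands still between calls to the robot, and variables do not carry over. Pictures are saved under pics/ and viewed, at most 10 in all, crops included, and the job is handed in when it is done.

Besides the shell and the picture viewer there is one more tool, called after "Emit:" by a JSON object that holds its "method" and its "body", one argument or row to a line. carry_out: Moves the arm, as the interface text tells. Its arguments: {"type":"object","properties":{"plan":{"type":"array"}},"required":["plan"]}

```bash
mkdir -p pics; ls
python3 - <<'E'
from rig import sensors,cams
import cv2
for n in("side","top"):
    cv2.imwrite(f"pics/{n}0.png",cams.snapshot(n)); print(n,cams.get_calibration(n))
print(sensors.get_obs())
E
```

```text
pics
side {'vertical_fov': 43.28603892817053, 'cx': 314.5200270870425, 'cy': 207.2990666505565, 'extrinsics': array([[-0.99531127, -0.09595858,  0.01214177,  0.4534966 ],
       [ 0.07624674, -0.70115333,  0.70892203, -0.18513255],
       [-0.05951391,  0.70652386,  0.70518234, -1.18175877],
       [ 0.        ,  0.        ,  0.        ,  1.        ]])}
top {'vertical_fov': 53.85902375441715, 'cx': 320.50800804079563, 'cy': 195.56529237736623, 'extrinsics': array([[ 0.01661926, -0.99985348,  0.00410083, -0.09985465],
       [ 0.989189  ,  0.01703939,  0.14565297, -0.48904904],
       [-0.1457015 ,  0.00163585,  0.98932724, -0.91049855],
       [ 0.        ,  0.        ,  0.        ,  1.        ]])}
{'t': 0.1, 'joint_pos': array([-79.13224287,  27.36958414,   1.27811595,  89.17226128,
        -0.65758243,  63.55938197,  -4.76134456]), 'qd': array([ 0.04236407, -0.17479696,  0.07877149, -0.12635452, -0.02025908,
        0.01656052, -0.0373671 ]), 'effort': array([ 4.80084025e-03, -5.84085846e+01,  1.54028993e+00, -2.73310751e+01,
       -5.41227101e-02,  1.30734185e-02,  8.17290879e-05]), 'eef_pos': array([0.19787791, 0.64476558, 0.22179838]), 'eef_rot': array([-1.79906358e+02,  7.03123365e-03,  1.62942045e+02]), 'wrist_force': array([ 0.38212123, -0.10813006,  0.76579989]), 'moment': array([-0.00268949, -0.0003076 ,  0.01262029]), 'gripper_force': 0.0, 'opening': 0.08811285040628726}
```

View pics/side0.png

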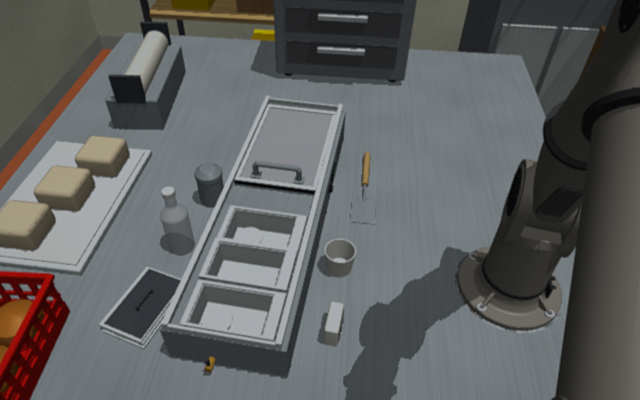

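View pics/top0.png

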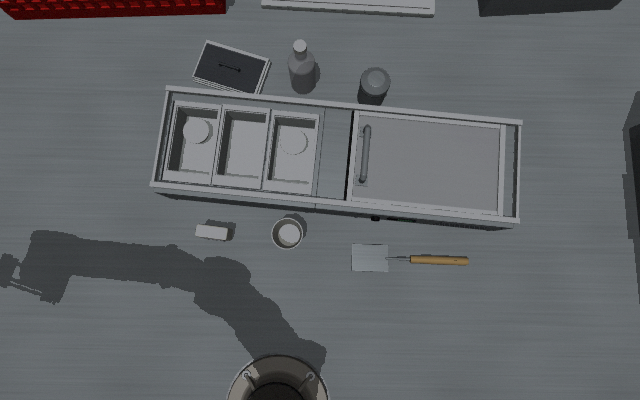

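The side view looks along −y: the handle is at about (277,170) and the three pans run down to (230,315). The top view has the handle bar from (366,125) to (363,182), the cup at (288,233), the timer at (212,232) and the spatula at (400,258). I'll enlarge both for measuring.

Run:
```python
import cv2
s=cv2.imread("pics/side0.png")[80:380,150:360]; t=cv2.imread("pics/top0.png")[80:240,140:380]
b=lambda i:cv2.convertScaleAbs(i,alpha=1.3,beta=10)
cv2.imwrite("pics/s1.png",b(cv2.resize(s[120:270,0:200],None,fx=4,fy=4,interpolation=cv2.INTER_CUBIC)))
cv2.imwrite("pics/t1.png",b(cv2.resize(t[0:140],None,fx=3.3333,fy=3.3333,interpolation=cv2.INTER_CUBIC)))
```

```text
(no output)
```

View pics/s1.png

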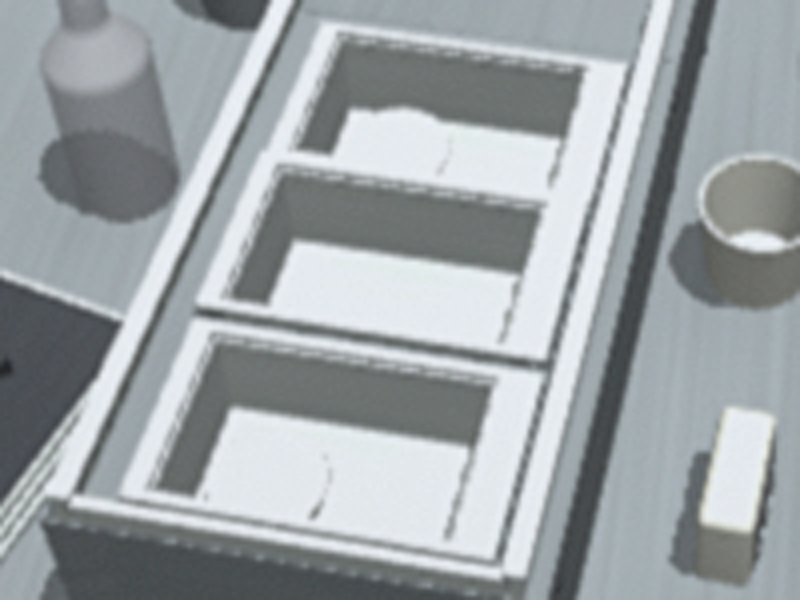

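View pics/t1.png

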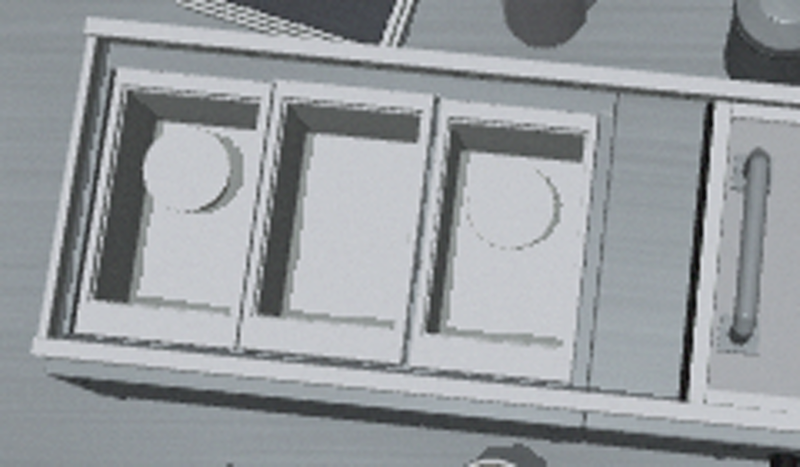

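The middle pan is the high one. Its front lip shows at side crop (370,335), and its rim covers the edge of pan 1 at (400,180). Next I fit the rail pose from the guide corners and the handle in both views, leaving the height free.

```bash
cat > h.py <<'E'
import numpy as np
from rig import cams
C={n:cams.get_calibration(n) for n in("side","top")}
def proj(n,P,k=0):
    c=C[n];q=np.c_[P,np.ones(len(P))]@c["extrinsics"].T
    f=200/np.tan(np.radians(c["vertical_fov"]/2)); u=q[:,0]/-q[:,2];v=-q[:,1]/-q[:,2]
    s=1+k*(u*u+v*v)
    return np.c_[c["cx"]+f*u*s,c["cy"]+f*v*s]
E
python3 - <<'E'
from h import *
from scipy.optimize import least_squares
g=np.array([[.116,.4],[-.116,.4],[.116,-.4],[-.116,-.4]])
T=np.array([[166,86.5],[150,184],[522,122],[518,218],[367.1,125.6],[362.6,179.9]])
S=np.array([[161,324],[280.5,344],[267,97],[344,105],[254,164],[300,170.5]])
def W(p):
    x,y,a,zg,j,zh=p[:6];R=np.array([[np.cos(a),-np.sin(a)],[np.sin(a),np.cos(a)]])
    h=np.array([[.052,j-.065],[-.052,j-.065]])
    q=np.r_[g,h]@R.T+[x,y]
    return np.c_[q,[zg]*4+[zh]*2]
for nk in(0,2):
    r=lambda p:np.r_[(proj("top",W(p),p[6] if nk else 0)-T).ravel(),(proj("side",W(p),p[7] if nk else 0)-S).ravel()]
    o=least_squares(r,[.58,-.1,0,.13,0,.16]+[0]*nk)
    print(o.x.round(4),np.degrees(o.x[2]),np.abs(o.fun).max(),(o.fun).reshape(-1,2).round(1).tolist())
    print(W(o.x).round(4).tolist())
E
```

```text
[ 0.5738 -0.1293 -0.0848  0.1284  0.0096  0.1561] -4.860748935005785 5.237937021799723 [[0.9, -1.5], [-0.0, 1.8], [-0.5, -2.0], [0.6, 5.2], [-0.1, 2.7], [0.3, -4.4], [-0.0, 0.4], [0.4, 1.0], [-1.1, -0.8], [-1.4, -0.2], [1.9, 0.5], [-2.8, -0.6]]
[[0.7232, 0.2594, 0.1284], [0.4921, 0.2791, 0.1284], [0.6555, -0.5377, 0.1284], [0.4243, -0.518, 0.1284], [0.6209, -0.1889, 0.1561], [0.5173, -0.1801, 0.1561]]
[ 0.5738 -0.1288 -0.0849  0.1295  0.0091  0.1562 -0.0129 -0.0272] -4.866760609056906 5.0839085474806325 [[0.9, -1.4], [-0.0, 1.7], [-1.2, -1.9], [-0.0, 5.1], [-0.1, 2.7], [0.3, -4.4], [0.3, -0.2], [0.4, 0.6], [-1.1, -0.9], [-1.5, -0.3], [1.9, 0.5], [-2.8, -0.6]]
[[0.7234, 0.2599, 0.1295], [0.4922, 0.2796, 0.1295], [0.6555, -0.5372, 0.1295], [0.4243, -0.5176, 0.1295], [0.6209, -0.189, 0.1562], [0.5173, -0.1802, 0.1562]]
```

Run:
```python
from h import *
import cv2
from scipy.optimize import least_squares
g=np.array([[.116,.4],[-.116,.4],[.116,-.4],[-.116,-.4]])
T=np.array([[166,87],[150.5,184.5],[522,122],[518,213.5],[367.1,125.6],[362.6,179.9]])
S=np.array([[161,324],[280.5,344],[267,97],[344,105],[254,164],[300,170.5]])
def W(p):
    x,y,a,zg,j,zh,l=p;R=np.array([[np.cos(a),-np.sin(a)],[np.sin(a),np.cos(a)]])
    h=np.array([[l,j-.065],[-l,j-.065]])
    return np.c_[np.r_[g,h]@R.T+[x,y],[zg]*4+[zh]*2]
r=lambda p:np.r_[(proj("top",W(p))-T).ravel(),(proj("side",W(p))-S).ravel()]
o=least_squares(r,[.58,-.1,0,.13,0,.16,.05],loss='soft_l1')
print(o.x.round(4),np.degrees(o.x[2]),(r(o.x)).reshape(-1,2).round(1).tolist())
print(W(o.x).round(4).tolist())
x,y,a=o.x[:3];R=np.array([[np.cos(a),-np.sin(a)],[np.sin(a),np.cos(a)]])
# overlay: guide/handle + pan outlines
pts=[]
for i,yc in enumerate((.105,.217,.329)):
    z=.121 if i==1 else .114
    for sx in(-.093-.003,.09):
        for sy in(-.054,.054): pts.append([*(R@[sx,yc+sy]+[x,y]),z])
pts=np.array(pts)
out=[]
for n,(u0,v0,w,h) in dict(top=(140,75,390,150),side=(150,85,200,265)).items():
    im=cv2.imread(f"pics/{n}0.png")[v0:v0+h,u0:u0+w]; f=2 if n=="top" else 2.2
    im=cv2.resize(im,None,fx=f,fy=f,interpolation=cv2.INTER_CUBIC)
    for P,c in((W(o.x),(0,0,255)),(pts,(0,255,0))):
        for q in proj(n,P): cv2.drawMarker(im,tuple(int(v) for v in ((q-[u0,v0]+.5)*f)),c,cv2.MARKER_CROSS,7,1)
    out.append(im)
H=np.zeros((out[0].shape[0]+0,780,3),np.uint8)
s=out[1]; s=s[310:]  # pans only
cv=np.zeros((300+s.shape[0],780,3),np.uint8); cv[:300]=out[0]; cv[300:,:s.shape[1]]=s
cv2.imwrite("pics/ov.png",cv[:600]); print(R.tolist())
```

```text
[ 0.5727 -0.1298 -0.0888  0.1276  0.0101  0.1561  0.059 ] -5.08536433579741 [[1.5, -2.0], [-0.3, 1.1], [-0.2, -0.7], [0.4, 11.0], [0.2, 0.2], [-0.2, -0.6], [0.0, 0.1], [0.2, 1.1], [-0.2, -0.7], [-0.6, 0.1], [-0.3, 0.2], [0.5, -0.1]]
[[0.7237, 0.2584, 0.1276], [0.4926, 0.2789, 0.1276], [0.6528, -0.5385, 0.1276], [0.4217, -0.5179, 0.1276], [0.6266, -0.1897, 0.1561], [0.5091, -0.1792, 0.1561]]
[[0.9960637401209278, 0.08863986471283057], [-0.08863986471283057, 0.9960637401209278]]
```

View pics/ov.png

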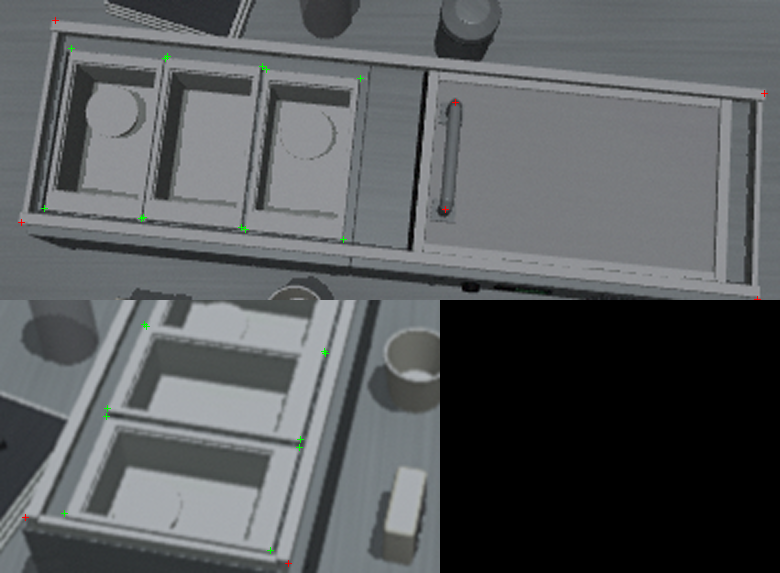

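The outline matches apart from my guide-corner picks in the top view, which were too far inside. The markers at the bottom right should sit on about (518,221.5). I'll refit with corrected picks, both with free heights and with the nominal ones.

Run:
```python
from h import *
from scipy.optimize import least_squares
g=np.array([[.116,.4],[-.116,.4],[.116,-.4],[-.116,-.4]])
T=np.array([[166.4,85.9],[150,185.7],[522,121.5],[518,221.5],[367.1,125.6],[362.6,179.9]])
S=np.array([[161,324],[280.5,344],[267,97],[344,105],[254,164],[300,170.5]])
def W(p):
    x,y,a,j,l,zg,zh=p;R=np.array([[np.cos(a),-np.sin(a)],[np.sin(a),np.cos(a)]])
    h=np.array([[l,j-.065],[-l,j-.065]])
    return np.c_[np.r_[g,h]@R.T+[x,y],[zg]*4+[zh]*2]
p0=[.58,-.1,0,0,.05]
for nm,e in(("free",None),("nominal",[.134,.162])):
    w=lambda p:W(np.r_[p,e] if e else p)
    for sel in(("top","side"),("top",),("side",)):
        if not e and len(sel)==1: continue
        r=lambda p:np.concatenate([(proj(n,w(p))-dict(top=T,side=S)[n]).ravel() for n in sel])
        o=least_squares(r,p0 if e else p0+[.13,.16],x_scale=.01)
        print(nm,sel,o.x.round(4),np.degrees(o.x[2]).round(2),np.sqrt((o.fun**2).mean()).round(2)); print("  grip",w(o.x)[4:].mean(0).round(4),o.fun.reshape(-1,2).round(1).tolist())
```

```text
free ('top', 'side') [ 0.573  -0.1295 -0.0864  0.0096  0.059   0.1283  0.1556] -4.95 0.72
  grip [ 0.5682 -0.1847  0.1556] [[0.7, -0.8], [0.0, 0.2], [-0.4, -0.9], [0.6, 2.4], [0.3, 0.1], [-0.0, -0.7], [0.1, 0.2], [0.5, 1.0], [-0.6, -0.8], [-1.0, -0.1], [-0.5, 0.3], [0.4, -0.1]]
nominal ('top', 'side') [ 0.5718 -0.1277 -0.0863  0.0102  0.0586] -4.94 1.14
  grip [ 0.5671 -0.1823  0.162 ] [[-1.1, -1.4], [-2.0, 0.3], [0.2, -1.2], [1.1, 2.7], [-0.5, -0.2], [-0.8, -0.9], [-0.1, -0.6], [1.0, 0.3], [-0.5, -2.1], [-0.5, -1.4], [-0.2, -1.0], [0.6, -1.4]]
nominal ('top',) [ 0.5717 -0.1287 -0.0839  0.0097  0.0593] -4.81 1.17
  grip [ 0.5671 -0.1838  0.162 ] [[-0.9, -0.9], [-1.5, 0.8], [0.5, -1.6], [1.7, 2.3], [0.2, -0.5], [-0.0, -0.5]]
nominal ('side',) [ 0.5713 -0.1263 -0.0891  0.0135  0.0576] -5.11 0.73
  grip [ 0.5667 -0.1776  0.162 ] [[-0.6, -0.1], [0.5, 1.1], [0.0, -1.9], [0.0, -1.0], [0.0, 0.2], [0.1, -0.2]]
```

The rail is at about (0.572, −0.129) with yaw −4.9°, and the grip point is at about (0.567, −0.1835, 0.16). Measured heights are within 6 mm of nominal and all points are in reach. Now I turn the tool by −12.1° and move over.

Emit:
{"method": "carry_out", "body": {
  "plan": [
    [0,0,-10,0,0,-6,87],
    [0,0,-10,0,0,-6.1,87],
    [-32,-26,-4,0,0,0,87],
    [-32,-26,-4,0,0,0,87],
    [-32,-26,-4,0,0,0,87],
    [-32,-26,0,0,0,0,87],
    [-32,-26,0,0,0,0,87],
    [-32,-26,0,0,0,0,87],
    [-32,-26,0,0,0,0,87],
    [-32,-26,0,0,0,0,87]
  ]
}}

```text
t: 1.1
eef_pos: [0.4359, 0.4144, 0.2543]
eef_rot: [-180.0, -0.0, 175.0]
wrist_force: [1.8, 0.3, 0.2]
opening: 0.0872
gripper_force: 0.0
```

Emit:
{"method": "carry_out", "body": {
  "plan": [
    [-14,-42,0,0,0,0,87],
    [-14,-42,0,0,0,0,87],
    [-14,-42,0,0,0,0,87],
    [-14,-42,0,0,0,0,87],
    [-14,-42,0,0,0,0,87],
    [-14,-42,0,0,0,0,87],
    [-14,-42,0,0,0,0,87],
    [-14,-42,0,0,0,0,87],
    [-14,-42,0,0,0,0,87],
    [-14,-42,0,0,0,0,87]
  ]
}}

```text
t: 2.1
eef_pos: [0.5381, -0.0164, 0.2545]
eef_rot: [180.0, -0.0, 175.0]
wrist_force: [0.5, 1.5, -0.1]
opening: 0.0866
gripper_force: 0.0
```

Emit:
{"method": "carry_out", "body": {
  "plan": [
    [-10,-41,0,0,0,0,87],
    [-10,-41,0,0,0,0,87],
    [-10,-41,0,0,0,0,87],
    [-10,-41,0,0,0,0,87],
    [0,0,0,0,0,0,87],
    [0,0,0,0,0,0,87]
  ]
}}

```text
t: 2.7
eef_pos: [0.5634, -0.1823, 0.2541]
eef_rot: [180.0, -0.1, 174.9]
wrist_force: [-0.2, 0.2, 0.3]
opening: 0.0871
gripper_force: 0.0
```

Emit:
{"method": "carry_out", "body": {
  "plan": [
    [0,0,25,0,0,0,87],
    [0,0,25,0,0,0,87],
    [0,0,25,0,0,0,87],
    [0,0,20,0,0,0,87],
    [0,0,14,0,0,0,87],
    [0,0,0,0,0,0,87],
    [0,0,0,0,0,0,87]
  ]
}}

```text
t: 3.4
eef_pos: [0.5643, -0.1808, 0.1461]
eef_rot: [180.0, 0.0, 175.1]
wrist_force: [0.9, -0.5, 0.5]
opening: 0.0868
gripper_force: 0.0
```

Run:
```python
from rig import cams
import cv2
a=cams.snapshot("top")[80:240,300:500];b=cams.snapshot("side")[90:250,180:380]
cv2.imwrite("pics/g.png",cv2.resize(cv2.hconcat([a,b]),None,fx=2,fy=2,interpolation=cv2.INTER_CUBIC))
```

```text
(no output)
```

View pics/g.png

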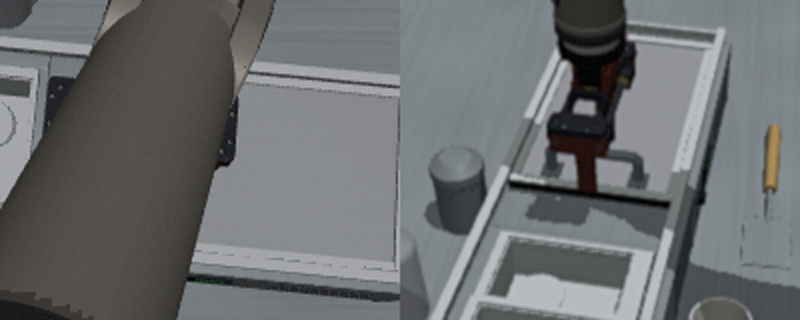

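The side view shows the front finger at crop (587,175), in front of the bar and near its middle, with the handle feet at (553,170) and (637,180). The fingers straddle the bar, so I close them.

Emit:
{"method": "carry_out", "body": {
  "plan": [
    [0,0,0,0,0,0,60],
    [0,0,0,0,0,0,40],
    [0,0,0,0,0,0,25],
    [0,0,0,0,0,0,15],
    [0,0,0,0,0,0,5],
    [0,0,0,0,0,0,5],
    [0,0,0,0,0,0,5],
    [0,0,0,0,0,0,5]
  ]
}}

```text
t: 4.3
eef_pos: [0.5639, -0.1814, 0.1456]
eef_rot: [180.0, 0.0, 175.0]
wrist_force: [-0.3, 0.6, 0.2]
opening: 0.0267
gripper_force: 0.0
```

Emit:
{"method": "carry_out", "body": {
  "plan": [
    [0,0,0,0,0,0,5],
    [0,0,0,0,0,0,5],
    [0,0,0,0,0,0,5],
    [0,0,0,0,0,0,5],
    [0,0,0,0,0,0,5]
  ]
}}

```text
t: 4.8
eef_pos: [0.5639, -0.1818, 0.1456]
eef_rot: [-180.0, 0.0, 175.0]
wrist_force: [0.9, -2.7, -0.6]
opening: 0.0132
gripper_force: 30.0
```

Emit:
{"method": "carry_out", "body": {
  "plan": [
    [0,2,0,0,0,0,5],
    [0,5,0,0,0,0,5],
    [0,8,0,0,0,0,5],
    [0,8,0,0,0,0,5],
    [0,8,0,0,0,0,5],
    [0,8,0,0,0,0,5],
    [0,8,0,0,0,0,5],
    [0,6,0,0,0,0,5],
    [0,2,0,0,0,0,5],
    [0,0,0,0,0,0,5]
  ]
}}

```text
t: 5.8
eef_pos: [0.5686, -0.1254, 0.1456]
eef_rot: [179.9, -0.0, 175.1]
wrist_force: [-0.8, 1.5, 1.6]
opening: 0.013
gripper_force: 30.0
```

Emit:
{"method": "carry_out", "body": {
  "plan": [
    [0,4,0,0,0,0,5],
    [0,8,0,0,0,0,5],
    [0,12,0,0,0,0,5],
    [0,14,0,0,0,0,5],
    [0,14,0,0,0,0,5],
    [0,14,0,0,0,0,5],
    [0,14,0,0,0,0,5],
    [0,10,0,0,0,0,5],
    [0,6,0,0,0,0,5],
    [0,2,0,0,0,0,5]
  ]
}}

```text
t: 6.8
eef_pos: [0.5768, -0.0279, 0.1456]
eef_rot: [180.0, -0.1, 175.1]
wrist_force: [-3.9, -1.5, 2.2]
opening: 0.0133
gripper_force: 30.0
```

Emit:
{"method": "carry_out", "body": {
  "plan": [
    [0,3,0,0,0,0,5],
    [0,3,0,0,0,0,5],
    [0,3,0,0,0,0,5],
    [0,2,0,0,0,0,5],
    [0,1,0,0,0,0,5],
    [0,1,0,0,0,0,5]
  ]
}}

```text
t: 7.4
eef_pos: [0.5778, -0.0167, 0.1456]
eef_rot: [-180.0, -0.1, 175.0]
wrist_force: [-4.9, -2.7, 3.6]
opening: 0.0133
gripper_force: 30.0
```

Emit:
{"method": "carry_out", "body": {
  "plan": [
    [0,1,0,0,0,0,5],
    [0,1,0,0,0,0,5],
    [0,1,0,0,0,0,5]
  ]
}}

```text
t: 7.7
eef_pos: [0.578, -0.0138, 0.1456]
eef_rot: [-180.0, -0.1, 175.0]
wrist_force: [-4.8, -1.0, 3.0]
opening: 0.0132
gripper_force: 30.0
```

Emit:
{"method": "carry_out", "body": {
  "plan": [
    [0,1,0,0,0,0,5],
    [0,1,0,0,0,0,5]
  ]
}}

```text
t: 7.9
eef_pos: [0.5782, -0.0118, 0.1456]
eef_rot: [-180.0, -0.1, 175.0]
wrist_force: [-4.7, -1.4, 4.0]
opening: 0.0133
gripper_force: 30.0
```

Emit:
{"method": "carry_out", "body": {
  "plan": [
    [0.3,1,0,0,0,0,5],
    [0.3,1,0,0,0,0,5]
  ]
}}

```text
t: 8.1
eef_pos: [0.5784, -0.0096, 0.1456]
eef_rot: [-180.0, 0.0, 175.0]
wrist_force: [-2.0, -1.5, 0.2]
opening: 0.0135
gripper_force: 30.0
```

Emit:
{"method": "carry_out", "body": {
  "plan": [
    [0,1,0,0,0,0,5],
    [0,1,0,0,0,0,5]
  ]
}}

```text
t: 8.3
eef_pos: [0.5786, -0.0071, 0.1456]
eef_rot: [-180.0, 0.0, 175.0]
wrist_force: [-2.6, -1.8, 0.3]
opening: 0.0131
gripper_force: 30.0
```

Emit:
{"method": "carry_out", "body": {
  "plan": [
    [0,1,0,0,0,0,5],
    [0,1,0,0,0,0,5]
  ]
}}

```text
t: 8.5
eef_pos: [0.5788, -0.005, 0.1456]
eef_rot: [-180.0, 0.0, 175.0]
wrist_force: [-2.0, -1.7, -0.2]
opening: 0.0136
gripper_force: 30.0
```

Emit:
{"method": "carry_out", "body": {
  "plan": [
    [0,1,0,0,0,0,5],
    [0,1,0,0,0,0,5]
  ]
}}

```text
t: 8.7
eef_pos: [0.5789, -0.003, 0.1456]
eef_rot: [180.0, 0.0, 175.0]
wrist_force: [-1.5, -2.0, 0.6]
opening: 0.0134
gripper_force: 30.0
```

Emit:
{"method": "carry_out", "body": {
  "plan": [
    [0,1,0,0,0,0,5],
    [0,0.5,0,0,0,0,5]
  ]
}}

```text
t: 8.9
eef_pos: [0.579, -0.0014, 0.1456]
eef_rot: [180.0, 0.0, 175.0]
wrist_force: [-2.3, -1.9, -0.5]
opening: 0.0133
gripper_force: 30.0
```

Emit:
{"method": "carry_out", "body": {
  "plan": [
    [0,1,0,0,0,0,5],
    [0,0,0,0,0,0,5]
  ]
}}

```text
t: 9.1
eef_pos: [0.5791, -0.0003, 0.1456]
eef_rot: [180.0, 0.0, 175.1]
wrist_force: [-2.3, -1.7, -2.3]
opening: 0.0131
gripper_force: 30.0
```

Emit:
{"method": "carry_out", "body": {
  "plan": [
    [0,1,0,0,0,0,5],
    [0,0,0,0,0,0,5]
  ]
}}

```text
t: 9.3
eef_pos: [0.5792, 0.0001, 0.1456]
eef_rot: [-180.0, 0.0, 175.0]
wrist_force: [-1.0, -2.9, -1.7]
opening: 0.0133
gripper_force: 30.0
```

Emit:
{"method": "carry_out", "body": {
  "plan": [
    [0,1,0,0,0,0,5],
    [0,0,0,0,0,0,5]
  ]
}}

```text
t: 9.5
eef_pos: [0.5792, 0.0004, 0.1456]
eef_rot: [-179.9, 0.0, 175.0]
wrist_force: [-0.7, -5.3, -1.0]
opening: 0.0133
gripper_force: 30.0
```

Emit:
{"method": "carry_out", "body": {
  "plan": [
    [0,1,0,0,0,0,5],
    [0,0,0,0,0,0,5]
  ]
}}

```text
t: 9.7
eef_pos: [0.5792, 0.0007, 0.1456]
eef_rot: [-179.9, 0.0, 175.0]
wrist_force: [-0.5, -6.6, -0.5]
opening: 0.013
gripper_force: 30.0
```

Emit:
{"method": "carry_out", "body": {
  "plan": [
    [0,1,0,0,0,0,5],
    [0,0,0,0,0,0,5],
    [0,0,0,0,0,0,5]
  ]
}}

```text
t: 10.0
eef_pos: [0.5792, 0.0011, 0.1456]
eef_rot: [-179.9, 0.0, 174.9]
wrist_force: [-0.1, -7.2, -1.2]
opening: 0.0129
gripper_force: 30.0
```

The cover caught at joint ≈ 0.193, which confirms the middle pan, with about 5 N bearing. Now I back off about 48 mm and release.

Emit:
{"method": "carry_out", "body": {
  "plan": [
    [0,-4,0,0,0,0,5],
    [0,-7,0,0,0,0,5],
    [0,-10,0,0,0,0,5],
    [0,-10,0,0,0,0,5],
    [0,-10,0,0,0,0,5],
    [0,-6,0,0,0,0,5],
    [0,-3,0,0,0,0,5],
    [0,-1,0,0,0,0,5],
    [0,0,0,0,0,0,5],
    [0,0,0,0,0,0,5]
  ]
}}

```text
t: 11.0
eef_pos: [0.5751, -0.048, 0.1456]
eef_rot: [-180.0, 0.0, 175.0]
wrist_force: [3.0, -1.9, -4.9]
opening: 0.0133
gripper_force: 30.0
```

Emit:
{"method": "carry_out", "body": {
  "plan": [
    [0,0,0,0,0,0,30],
    [0,0,0,0,0,0,50],
    [0,0,0,0,0,0,60],
    [0,0,0,0,0,0,60],
    [0,0,0,0,0,0,60],
    [0,0,0,0,0,0,60]
  ]
}}

```text
t: 11.6
eef_pos: [0.5749, -0.0473, 0.1457]
eef_rot: [180.0, 0.0, 175.0]
wrist_force: [0.2, -1.3, 1.0]
opening: 0.0576
gripper_force: 0.0
```

Emit:
{"method": "carry_out", "body": {
  "plan": [
    [0,0,-25,0,0,0,60],
    [0,0,-25,0,0,0,60],
    [0,0,-20,0,0,0,60],
    [14,23,0,0,0,0,0],
    [14,23,0,0,0,0,0],
    [14,23,0,0,0,0,0],
    [14,23,0,0,0,0,0],
    [14,23,0,0,0,0,0],
    [11,22,0,0,0,0,0],
    [0,0,0,0,0,0,0]
  ]
}}

```text
t: 12.6
eef_pos: [0.5049, 0.0996, 0.2156]
eef_rot: [179.9, -0.0, 175.3]
wrist_force: [-0.2, 0.5, -0.0]
opening: 0.0075
gripper_force: 0.0
```

Emit:
{"method": "carry_out", "body": {
  "plan": [
    [0,0,20,0,0,0,0],
    [0,0,20,0,0,0,0],
    [0,0,20,0,0,0,0],
    [0,0,12,0,0,0,0],
    [0,0,6,0,0,0,0],
    [0,0,0,0,0,0,0],
    [0,0,0,0,0,0,0]
  ]
}}

```text
t: 13.3
eef_pos: [0.5066, 0.096, 0.1382]
eef_rot: [180.0, 0.0, 175.0]
wrist_force: [0.3, 0.5, -0.1]
opening: 0.0008
gripper_force: 0.0
```

Run:
```python
from rig import cams
import cv2
b=cams.snapshot("side")[130:350,150:360]
cv2.imwrite("pics/p.png",cv2.resize(b,None,fx=2.7,fy=2.7,interpolation=cv2.INTER_CUBIC))
```

```text
(no output)
```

View pics/p.png

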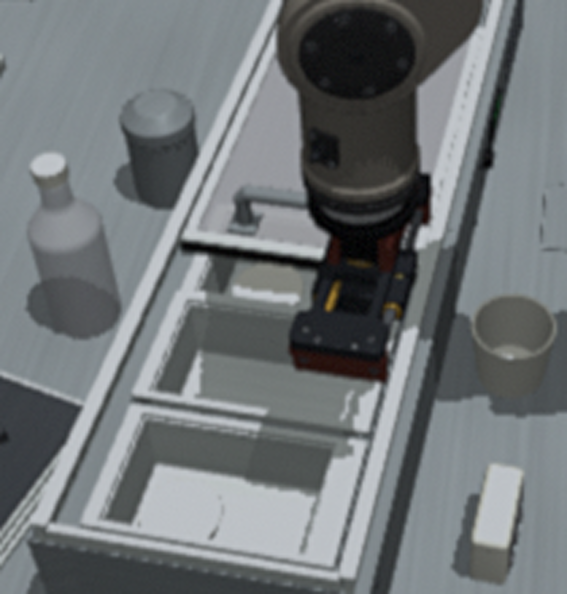

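The gripper's black carriage is at (340,335), with its red base at (340,362), over the near part of the middle pan. The cover edge at (255,245) is well clear. I'll check where the TCP should project and zoom in on the finger.

Run:
```python
from h import *
import cv2
from rig import cams
a=-.0864;R=np.array([[np.cos(a),-np.sin(a)],[np.sin(a),np.cos(a)]]);o=np.array([.572,-.1285])
print("tcp rail",R.T@(np.array([.5066,.096])-o))
L=[[*(R@[x,y]+o),.121] for x in(-.096,-.074) for y in(.163,.271)]
P=np.array([[.5066,.096,.138],[.5066,.096,.178],*L])
q=proj("side",P);print(q.round(1).tolist())
im=cams.snapshot("side");u0,v0,f=235,225,7
im=cv2.resize(im[v0:v0+80,u0:u0+80],None,fx=f,fy=f,interpolation=cv2.INTER_CUBIC)
im=cv2.convertScaleAbs(im,alpha=1.6,beta=20)
for p in q: cv2.drawMarker(im,tuple(int(v) for v in (p-[u0,v0]+.5)*f),(0,255,0),cv2.MARKER_CROSS,10,1)
cv2.imwrite("pics/p2.png",im)
```

```text
tcp rail [-0.08452872  0.21801905]
[[286.5, 263.1], [285.9, 250.7], [297.4, 249.4], [286.5, 289.4], [287.5, 247.9], [275.9, 287.7]]
```

View pics/p2.png

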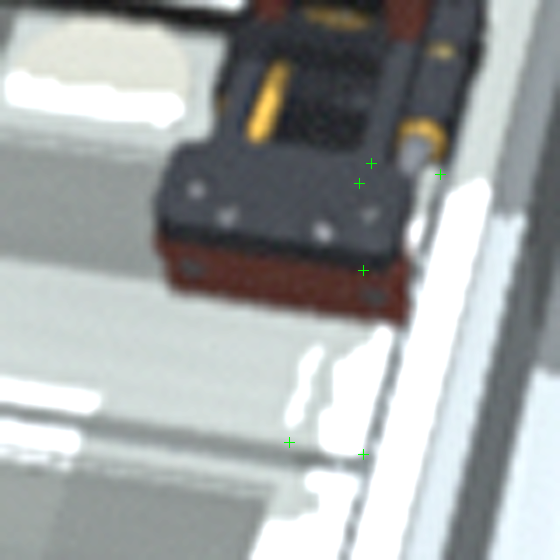

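The fingers are hidden behind the gripper body, and the body looks up to 12 mm farther +x than the reported TCP. I'll shift 4 mm toward −x, which lands on the ledge either way, and creep down. Contact at z ≈ 0.121 would mean the ledge, and 0.134 would mean the guide.

Emit:
{"method": "carry_out", "body": {
  "plan": [
    [4,0,0,0,0,0,0],
    [0,0,4,0,0,0,0],
    [0,0,4,0,0,0,0],
    [0,0,2,0,0,0,0],
    [0,0,2,0,0,0,0],
    [0,0,1,0,0,0,0],
    [0,0,0,0,0,0,0]
  ]
}}

```text
t: 14.1
eef_pos: [0.5021, 0.0964, 0.1245]
eef_rot: [-180.0, -0.0, 175.0]
wrist_force: [-0.4, 1.0, -0.5]
opening: 0.0001
gripper_force: 0.0
```

Emit:
{"method": "carry_out", "body": {
  "plan": [
    [0,0,1,0,0,0,0],
    [0,0,1,0,0,0,0],
    [0,0,1,0,0,0,0],
    [0,0,1,0,0,0,0],
    [0,0,0,0,0,0,0]
  ]
}}

```text
t: 14.6
eef_pos: [0.5021, 0.0965, 0.121]
eef_rot: [180.0, -0.0, 175.0]
wrist_force: [-1.5, -0.5, 5.2]
opening: 0.0006
gripper_force: 2.5
```

Contact at z = 0.121, exactly the high rim. I press on gently.

Emit:
{"method": "carry_out", "body": {
  "plan": [
    [0,0,1,0,0,0,0],
    [0,0,1,0,0,0,0],
    [0,0,0,0,0,0,0]
  ]
}}

```text
t: 14.9
eef_pos: [0.5022, 0.0965, 0.1193]
eef_rot: [180.0, 0.0, 175.0]
wrist_force: [-2.4, -0.9, 6.7]
opening: 0.0003
gripper_force: 3.9
```

Emit:
{"method": "carry_out", "body": {
  "plan": [
    [0,0,1,0,0,0,0],
    [0,0,1,0,0,0,0],
    [0,0,0,0,0,0,0]
  ]
}}

```text
t: 15.2
eef_pos: [0.5022, 0.0965, 0.1173]
eef_rot: [180.0, 0.0, 175.0]
wrist_force: [-2.9, 0.3, 7.5]
opening: 0.0006
gripper_force: 4.0
```

Emit:
{"method": "carry_out", "body": {
  "plan": [
    [0,0,1,0,0,0,0],
    [0,0,1,0,0,0,0],
    [0,0,0,0,0,0,0]
  ]
}}

```text
t: 15.5
eef_pos: [0.5022, 0.0965, 0.1153]
eef_rot: [180.0, 0.0, 175.0]
wrist_force: [-3.5, -0.0, 8.1]
opening: 0.0003
gripper_force: 4.1
```

Emit:
{"method": "carry_out", "body": {
  "plan": [
    [0,0,1,0,0,0,0],
    [0,0,0.5,0,0,0,0],
    [0,0,0,0,0,0,0]
  ]
}}

```text
t: 15.8
eef_pos: [0.5022, 0.0965, 0.1143]
eef_rot: [180.0, 0.0, 175.0]
wrist_force: [-5.1, -0.9, 13.4]
opening: 0.0002
gripper_force: 6.7
```

Emit:
{"method": "carry_out", "body": {
  "plan": [
    [0,0,0.5,0,0,0,0],
    [0,0,0.5,0,0,0,0],
    [0,0,0,0,0,0,0],
    [0,0,0,0,0,0,0]
  ]
}}

```text
t: 16.2
eef_pos: [0.5023, 0.0965, 0.1142]
eef_rot: [179.9, 0.0, 175.0]
wrist_force: [-7.4, -1.2, 22.8]
opening: 0.0006
gripper_force: 11.4
```

It is home at z = 0.114 with a hard stop at 23 N. I lift and return to the handle.

Emit:
{"method": "carry_out", "body": {
  "plan": [
    [0,0,-10,0,0,0,0],
    [0,0,-25,0,0,0,0],
    [0,0,-35,0,0,0,0],
    [0,0,-32,0,0,0,0],
    [-17,-28,0,0,0,0,60],
    [-17,-28,0,0,0,0,60],
    [-17,-28,0,0,0,0,60],
    [-17,-28,0,0,0,0,60],
    [-15,-25,0,0,0,0,60],
    [0,0,0,0,0,0,60]
  ]
}}

```text
t: 17.2
eef_pos: [0.5739, -0.052, 0.2144]
eef_rot: [-179.9, 0.1, 174.7]
wrist_force: [0.5, -0.9, -0.7]
opening: 0.0449
gripper_force: 0.0
```

Emit:
{"method": "carry_out", "body": {
  "plan": [
    [0,0,0,0,0,0,60],
    [0,0,0,0,0,0,60],
    [0,0,0,0,0,0,60]
  ]
}}

```text
t: 17.5
eef_pos: [0.5726, -0.0457, 0.2141]
eef_rot: [180.0, -0.0, 175.2]
wrist_force: [-0.5, -1.4, -0.2]
opening: 0.0601
gripper_force: 0.0
```

Emit:
{"method": "carry_out", "body": {
  "plan": [
    [-2,-1,15,0,0,0,60],
    [0,0,20,0,0,0,60],
    [0,0,20,0,0,0,60],
    [0,0,13,0,0,0,60],
    [0,0,0,0,0,0,30],
    [0,0,0,0,0,0,5],
    [0,0,0,0,0,0,5],
    [0,0,0,0,0,0,5],
    [0,0,0,0,0,0,5],
    [0,0,0,0,0,0,5]
  ]
}}

```text
t: 18.5
eef_pos: [0.5751, -0.0484, 0.1466]
eef_rot: [180.0, 0.0, 175.0]
wrist_force: [0.4, -0.3, -0.5]
opening: 0.0156
gripper_force: 0.0
```

Emit:
{"method": "carry_out", "body": {
  "plan": [
    [0,0,0,0,0,0,5],
    [0,0,0,0,0,0,5],
    [0,0,0,0,0,0,5]
  ]
}}

```text
t: 18.8
eef_pos: [0.5751, -0.0483, 0.1465]
eef_rot: [180.0, 0.0, 175.0]
wrist_force: [-0.9, 0.4, 3.5]
opening: 0.0132
gripper_force: 30.0
```

Emit:
{"method": "carry_out", "body": {
  "plan": [
    [0,3,0,0,0,0,5],
    [0,8,0,0,0,0,5],
    [0,10,0,0,0,0,5],
    [0,10,0,0,0,0,5],
    [0,6,0,0,0,0,5],
    [0,3,0,0,0,0,5],
    [0,2,0,0,0,0,5],
    [0,2,0,0,0,0,5],
    [0,1,0,0,0,0,5]
  ]
}}

```text
t: 19.7
eef_pos: [0.5789, -0.0029, 0.1465]
eef_rot: [180.0, 0.0, 175.1]
wrist_force: [-2.4, -1.5, 6.1]
opening: 0.0134
gripper_force: 30.0
```

Emit:
{"method": "carry_out", "body": {
  "plan": [
    [0,1,0,0,0,0,5],
    [0,1,0,0,0,0,5],
    [0,1,0,0,0,0,5],
    [0,1,0,0,0,0,5],
    [0,1,0,0,0,0,5],
    [0,1,0,0,0,0,5]
  ]
}}

```text
t: 20.3
eef_pos: [0.5794, 0.0028, 0.1465]
eef_rot: [-180.0, 0.0, 175.0]
wrist_force: [-1.4, -2.2, 6.1]
opening: 0.0132
gripper_force: 30.0
```

Past the catch point with friction only. I continue.

Emit:
{"method": "carry_out", "body": {
  "plan": [
    [0,3,0,0,0,0,5],
    [0,8,0,0,0,0,5],
    [0,12,0,0,0,0,5],
    [0.2,14,0,0,0,0,5],
    [0.2,14,0,0,0,0,5],
    [0.1,14,0,0,0,0,5],
    [0,14,0,0,0,0,5],
    [0,10,0,0,0,0,5],
    [0,6,0,0,0,0,5],
    [0,3,0,0,0,0,5]
  ]
}}

```text
t: 21.3
eef_pos: [0.5877, 0.1018, 0.1465]
eef_rot: [180.0, 0.1, 175.1]
wrist_force: [0.1, -2.5, 5.5]
opening: 0.0132
gripper_force: 30.0
```

Emit:
{"method": "carry_out", "body": {
  "plan": [
    [0.2,2,0,0,0,0,5],
    [0,1.5,0,0,0,0,5],
    [0,1.5,0,0,0,0,5],
    [0,1.5,0,0,0,0,5],
    [0,1.5,0,0,0,0,5],
    [0,1.5,0,0,0,0,5],
    [0,1.5,0,0,0,0,5]
  ]
}}

```text
t: 22.0
eef_pos: [0.5885, 0.1114, 0.1465]
eef_rot: [180.0, 0.1, 175.0]
wrist_force: [0.5, -1.9, 4.8]
opening: 0.0131
gripper_force: 30.0
```

Emit:
{"method": "carry_out", "body": {
  "plan": [
    [0,2,0,0,0,0,5],
    [0,5,0,0,0,0,5],
    [0,12,0,0,0,0,5],
    [0,14,0,0,0,0,5],
    [0.1,14,0,0,0,0,5],
    [0.1,14,0,0,0,0,5],
    [0,14,0,0,0,0,5],
    [0,14,0,0,0,0,5],
    [0,10,0,0,0,0,5],
    [0,5,0,0,0,0,5]
  ]
}}

```text
t: 23.0
eef_pos: [0.5973, 0.2165, 0.1465]
eef_rot: [179.9, 0.1, 175.1]
wrist_force: [2.1, -3.2, 5.2]
opening: 0.0131
gripper_force: 30.0
```

Emit:
{"method": "carry_out", "body": {
  "plan": [
    [0,2,0,0,0,0,5],
    [0,2,0,0,0,0,5],
    [0,1,0,0,0,0,5],
    [0,1,0,0,0,0,5],
    [0,0,0,0,0,0,5]
  ]
}}

```text
t: 23.5
eef_pos: [0.5977, 0.221, 0.1465]
eef_rot: [180.0, 0.1, 175.0]
wrist_force: [1.3, -1.5, 4.9]
opening: 0.0127
gripper_force: 30.0
```

Emit:
{"method": "carry_out", "body": {
  "plan": [
    [0,1,0,0,0,0,5],
    [0,1,0,0,0,0,5],
    [0,1,0,0,0,0,5],
    [0,0,0,0,0,0,5]
  ]
}}

```text
t: 23.9
eef_pos: [0.598, 0.224, 0.1465]
eef_rot: [180.0, 0.1, 175.0]
wrist_force: [0.3, -1.2, 5.6]
opening: 0.013
gripper_force: 30.0
```

Emit:
{"method": "carry_out", "body": {
  "plan": [
    [0,1,0,0,0,0,5],
    [0,1,0,0,0,0,5],
    [0,1,0,0,0,0,5],
    [0,0,0,0,0,0,5]
  ]
}}

```text
t: 24.3
eef_pos: [0.5981, 0.2258, 0.1465]
eef_rot: [-179.9, 0.0, 175.0]
wrist_force: [-0.1, -3.7, 6.6]
opening: 0.0131
gripper_force: 30.0
```

Emit:
{"method": "carry_out", "body": {
  "plan": [
    [0,1,0,0,0,0,5],
    [0,1,0,0,0,0,5],
    [0,0,0,0,0,0,5]
  ]
}}

```text
t: 24.6
eef_pos: [0.5981, 0.2258, 0.1465]
eef_rot: [-179.8, -0.0, 174.9]
wrist_force: [-2.0, -7.2, 9.3]
opening: 0.0134
gripper_force: 30.0
```

The cover is at its stop. I ease off, open and lift.

Emit:
{"method": "carry_out", "body": {
  "plan": [
    [0,-1.5,0,0,0,0,5],
    [0,-1,0,0,0,0,5],
    [0,0,0,0,0,0,25],
    [0,0,0,0,0,0,45],
    [0,0,0,0,0,0,60],
    [0,0,0,0,0,0,60],
    [0,0,0,0,0,0,60],
    [0,0,0,0,0,0,60]
  ]
}}

```text
t: 25.4
eef_pos: [0.5977, 0.2262, 0.146]
eef_rot: [-180.0, -0.0, 175.0]
wrist_force: [0.3, 0.6, -0.2]
opening: 0.0571
gripper_force: 0.0
```

Emit:
{"method": "carry_out", "body": {
  "plan": [
    [0,0,-10,0,0,0,60],
    [0,0,-20,0,0,0,60],
    [0,0,-30,0,0,0,60],
    [0,0,-30,0,0,0,60],
    [0,0,-20,0,0,0,60],
    [0,0,0,0,0,0,60],
    [0,0,0,0,0,0,60],
    [0,0,0,0,0,0,60]
  ]
}}

```text
t: 26.2
eef_pos: [0.5971, 0.2259, 0.255]
eef_rot: [-179.9, -0.1, 175.0]
wrist_force: [-0.3, -0.9, -0.9]
opening: 0.0598
gripper_force: 0.0
```

Run:
```python
from rig import cams
import cv2
cv2.imwrite("pics/end.png",cv2.resize(cams.snapshot("side")[80:380,130:400],None,fx=2,fy=2,interpolation=cv2.INTER_CUBIC))
```

```text
(no output)
```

View pics/end.png

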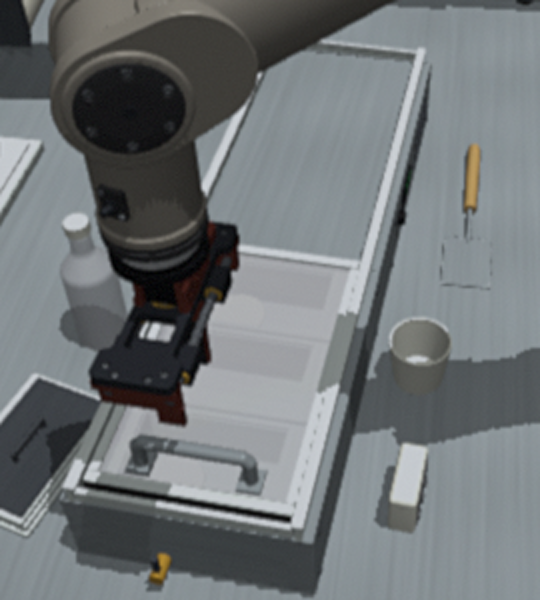

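The cover is shut over all three pans, with its lead bar against the end at (190,500). The handle at (195,455) is free, the gripper is clear above it, and the cup, timer and spatula are where they were.

```bash
python3 -c "
from rig import order
print(order.hand_in())"
```

```text
the job is handed in; nothing more can be done
None
```

The cover caught on the middle pan at about 5 N. I backed it off about 48 mm, pressed the pan home at about 23 N, slid the cover fully shut, let go and handed the job in at 26 s; no verdict came back.

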